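Bring the bench lamp round the bent rod

TASK

Swing the keeper on the rod stand fully aside, then slide the small lamp on its drilled carrier along the bent rod, round the bend, and press it home against the black stop collar with a firm push of about 10 newtons. Ease it along so that it never binds hard on the rod, leave it hanging at the collar with the lamp facing down, and do not disturb the things standing around.

Things in the scene. Friction and masses are not known exactly. Their poses are not given: they have to be found in the camera images.
- stand: Fixed steel stand, base plate 130x100x10 mm. Origin: on the table under its round post (16 mm thick, top 103 mm high). A round rod 10 mm thick, axis 85 mm above the table, leaves the post level along stand +x: first leg, straight from x = 0 to 120 mm at y = 0, then the bend towards +y, then a straight second leg with a black stop collar (24 mm across, 10 long) clamped near its end.
- bend_centre (a point): Centre of the rod's bend: stand x = 120, y = 60, z = 85 mm, axes as the stand. The bend is a level arc of 60 mm radius (rod axis), the second leg straight and tangent to it. Set by hand and not measured, to be found by feel or sight: the bend turns by 0.75 to 1.15 rad (43 to 66 deg), and the stop collar's near face lies 83 to 107 mm along the second leg.
- lamp: Loose carrier (0.16 kg) captive on the rod. Octagonal barrel 26 mm long, 26 across, 13 mm bore along its x (starts as stand +x); origin mid bore. Grey lamp head to 41 mm below. Black round grip stem 16 mm thick, 12 to 62 mm above the origin. Drags with 1 to 7 N, binds if not turned in line with the rod; over 35 N on the stand is too rough. Home: end face on the collar, origin 13 mm before it.
- keeper (a joint): Flat bar across the top of the first leg, just ahead of the lamp, stopping it. Turns level about a pivot at stand x = 62, y = -30 mm. 0 = across the rod (bar along stand +y); grows to 1.65 rad as its peg end swings towards stand +x, away from the lamp; fully aside past 1.4. Light friction, about 1 N at the peg, holds it.
- keeper_peg (a point): middle of the upright peg at the free end of the keeper bar, 65 mm from the pivot: 8 mm in diameter, 16 mm tall, standing from 97 to 113 mm above the table.
- dish: Covered glass dish 65 mm across, 14 mm high, a bystander; origin at the centre of its underside.
- dropper: Dropper bottle 34 mm across, 78 mm tall, a bystander; origin at the centre of its underside.
- tubes: Wooden block with stoppered tubes, 36x95x95 mm, a bystander; origin at the centre of its underside.
There are look-alikes about, which are no part of the job. Leave any orange look-alike of the lamp alone.

How it is judged:
By the outcome, as a careful person would: the job done as asked, in the order asked, and still so for the second after the job is handed in, with the robot touching nothing.
It also fails if it takes over 69 s, if anything falls off the work surface, if the arm or the gripper's body presses on something with over 40 N, if the wrist force passes 120 N, or if a joint passes its speed limit or range.

ROBOT

A 6-joint arm with a two-finger parallel gripper is mounted at the origin on a cart in front of the work surface, level with it; the furniture and walls round the work are solid. World frame = base frame: x ahead of the robot, y to its left, z up, the work surface at z = 0. Lengths are in mm, angles in degrees, forces in N, time in s.
With the tool pointing down it reaches from about 300 to 850 mm from the base axis. Payload 4.2 kg.
Tool frame: the origin (TCP) lies between the finger pads; the fingertips stand 11 mm ahead of it and the grasp point (between the pads) lies 8 mm behind it (env.tips_ahead is the distance from the TCP to the fingertips, in mm); z points along the fingers, y is the line along which they close (so a half turn about z gives the same grasp; the last joint's range is limited). The gripper opens to 91 mm and grips with 3 to 60 N. Pads are 32 mm wide; open, the fingers measure 118 mm over their backs; the gripper's body (76 mm by 178 mm) begins 60 mm behind the grasp point.
Start: joints at [62.911, 18.312, 89.639, -0, 72.044, -1.146], TCP at [251.559, 517.071, 197.376] pointing down, gripper open.
Joint ranges: [-177.97, 177.97], [-48.28, 115.42], [12.27, 149.76], [-77.06, 257.06], [2.81, 150.46], [-146.56, 146.56]. Speed limits (degrees/s): [147.25, 147.25, 180, 180, 180, 180].

INTERFACE

Orientations are given as [roll, pitch, yaw] about the fixed x, y, z axes, in that order (R = Rz(yaw) Ry(pitch) Rx(roll)).
In Python, from workcell import env, cams gives the robot as it stands.
- The arm moves only by the tool step_arm, never from a script. Its arguments are lists of equal length, an entry for each row: "linear": the shift along the tool's x, y, z in units of 30 cm (1.0 is 30 cm), a list of three; "turn": the turn about the tool's z in units of 360 degrees (1.0 is 360 degrees). In form: {"linear": [[tx, ty, tz], ...], "turn": [turn, ...]}. A call has 1 to 20 rows; each row is the pose to reach, as a shift and turn from the pose commanded when the call began, along the tool's axes at that moment, turning the shorter way round; what a row does not reach only later rows make up. A row lasts 1/8 s, in which the tool goes at most 62.5 mm and 10.7 degrees, less where a joint would pass 70% of its speed; a pose out of reach is approached as far as the arm can. A call with a number of a shift or a turn outside -1 to 1 is refused whole. A call with a gripper value outside its range is refused whole. "fingers" is the closure, from -1 (fully open) to 1 (shut), so that 0 is half open, set as the call begins (left out, the last holds). The fingers move at their own pace and stop on an object; "force" is the grip in N (left out, the last holds). Time passes only in rows, so rows that repeat a pose let the fingers close. It gives the time, the measured TCP pose, the force, the opening and the grip force at its end, in the units of the state.
- env.state(): the state, without advancing time (a new reading comes with each control period).
- cams.grab_frame(name): name is "scene" or "top"; returns a dict with "color" (400x640x3 uint8, blue, green, red), "fx", "fy", "cx", "cy" (pixels), "extrinsics" (4x4, takes a point from camera to world coordinates). Camera axes: x right, y down, z forward; pixel columns grow to the right and rows downward; lengths in mm; the calibration is good to about 2 mm. A picture is of the moment at which its call begins. There is no depth.
- env.job_done(): hands the job in; it is judged then, once.
The state is a dict: "time_s": time; "qpos": joint angles; "qvel": joint speeds; "effort": joint torques, N m; "ee_pos": TCP position; "ee_rot": TCP orientation; "force": force on the tool from outside, world axes, zero at the start; "torque": the same for the moment, N m; "gripper_width": finger opening in mm; "gripper_force": force on a finger pad.
Only numpy, scipy, OpenCV 4.12 (cv2) and the standard library are available. Lean on these libraries where they do the work, as an engineer would, in place of code of your own. Each camera call takes 0.05 s, during which the arm holds its last target. There are 200 camera calls.

## Working session

There is one attempt and no reset: what is moved stays moved. The work goes in short steps, Python scripts to look and compute and a tool call to move; the robot and the scene stay as the last step left them, time stands still between calls to the robot, and variables do not carry over. Pictures are saved under pics/ and viewed, at most 10 in all, crops included, and the job is handed in when it is done.

Besides the shell and the picture viewer there is one more tool, called as name([rows], argument=value, ...), one row to a line, values as JSON. step_arm: Moves the arm, as the interface text tells. Its arguments: {"type":"object","properties":{"linear":{"type":"array"},"turn":{"type":"array"},"fingers":{"type":"number"},"force":{"type":"number"}},"required":["linear","turn"]}

```bash
ls; mkdir -p pics; python3 - <<'E'
from workcell import env,cams
import cv2,numpy as np
for n in("scene","top"):
    f=cams.grab_frame(n); cv2.imwrite(f"pics/{n}0.png",f["color"]); print(n,f["fx"],f["cx"],f["cy"],np.round(f["extrinsics"],3).tolist())
print(env.state())
E
```

```text
pics
scene 373.19490222611 320.03538029944986 197.36135770409157 [[0.632, -0.44, 0.638, -10.549], [-0.775, -0.37, 0.512, -308.126], [0.011, -0.818, -0.575, 585.837], [0.0, 0.0, 0.0, 1.0]]
top 517.4479236258908 310.97265510624584 197.7002009426758 [[-0.022, -0.99, 0.142, 423.773], [-1.0, 0.024, 0.013, 125.957], [-0.016, -0.142, -0.99, 918.275], [0.0, 0.0, 0.0, 1.0]]
{'time_s': 0.1, 'qpos': array([ 6.29103275e+01,  1.83476363e+01,  8.96996386e+01, -1.21294180e-03,
        7.20460692e+01, -1.14524392e+00]), 'qvel': array([ 0.01117011,  0.00897634, -0.00597176,  0.05221748,  0.0404367 ,
       -0.0689491 ]), 'effort': array([-1.24905288e-03, -4.13333988e+01, -2.32510310e+01,  7.28089339e-02,
        4.22378769e-02, -5.63575009e-05]), 'ee_pos': array([251.33666411, 516.61109896, 196.60631604]), 'ee_rot': array([-1.79906652e+02, -7.12626229e-04,  1.54055946e+02]), 'force': array([-0.00361719,  0.09211311, -0.36172459]), 'torque': array([ 0.02118241,  0.0547771 , -0.00940551]), 'gripper_force': 0.0, 'gripper_width': 90.97618891506679}
```

View pics/scene0.png

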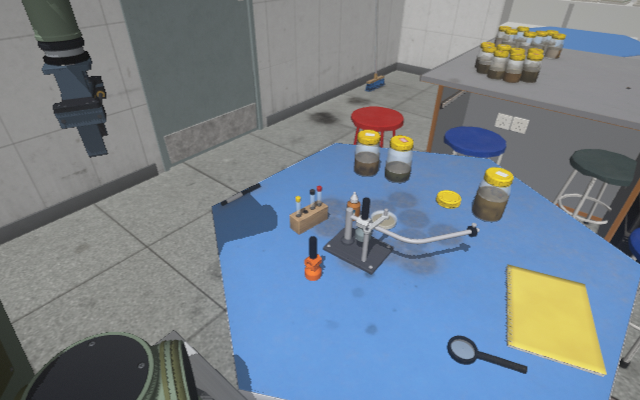

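View pics/top0.png

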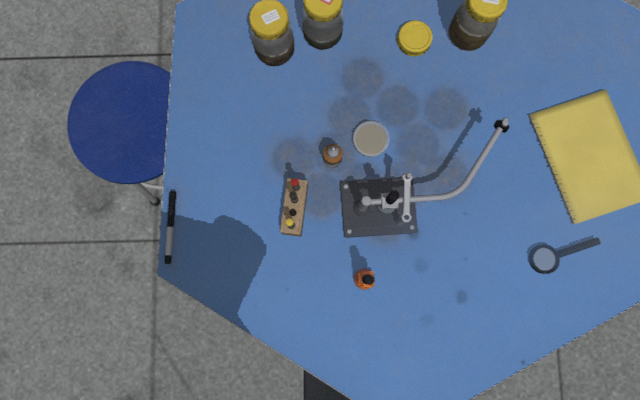

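The top view shows the post at about (367,202), the lamp stem at (392,198), the keeper bar from pivot (406,217) to peg (408,178), the bend at about (450,197) and the collar at (502,125). The orange decoy is at (366,280). I'll zoom in next.

```bash
python3 - <<'E'
import cv2
a=cv2.imread("pics/top0.png")[105:245,330:520]
cv2.imwrite("pics/topz.png",cv2.resize(a,None,fx=4.2,fy=4.2,interpolation=cv2.INTER_CUBIC))
E
```

```text
(no output)
```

View pics/topz.png

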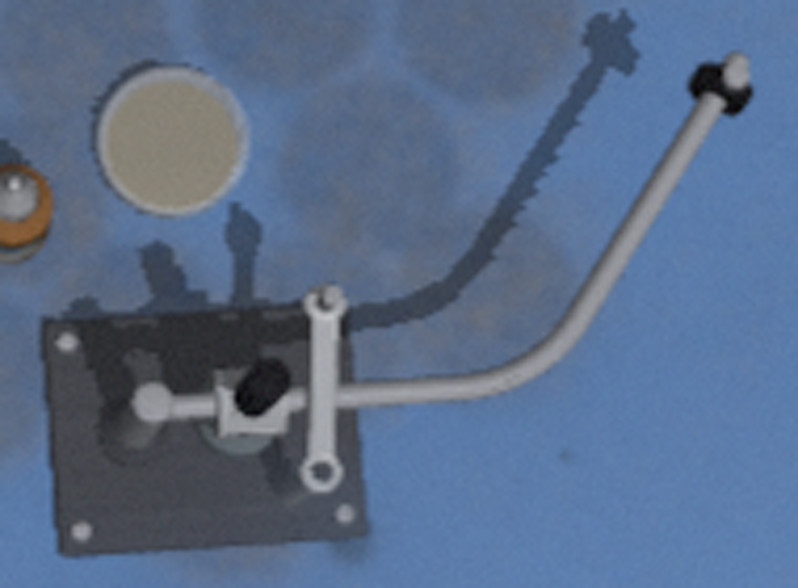

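Zoomed, the view shows:
- Post top at (153,403).
- First leg from (180,406) to (400,390).
- Second leg from (590,310) to (700,115).
- Collar near face at about (706,106).
- Keeper pivot at (321,472) and peg at (330,293).
- Stem top at (270,378).

```bash
cat > h.py <<'E'
from workcell import env,cams
import numpy as np
def ray(f,px,z):
    E=np.array(f["extrinsics"]);d=E[:3,:3]@[(px[0]-f["cx"])/f["fx"],(px[1]-f["cy"])/f["fy"],1]
    o=E[:3,3];return (o+d*(z-o[2])/d[2])
E
python3 - <<'E'
from h import *
f=cams.grab_frame("top")
P=lambda u,v,z:ray(f,(330+u/4.2,105+v/4.2),z)
d={k:P(*v) for k,v in dict(post=(153,403,103),l1a=(180,406,85),l1b=(400,390,85),l1c=(470,384,85),l2a=(590,310,85),l2b=(700,115,85),colf=(706,106,85),colc=(713,94,85),pivot=(321,472,97),pegtop=(330,291,113),stemtop=(270,376,147),c1=(68,342,10),c2=(82,530,10),c3=(345,513,10),dish=(172,141,14)).items()}
for k,v in d.items(): print(k,v.round(1))
ex=d['l1b']-d['post'];th=np.arctan2(ex[1],ex[0]);print("stand yaw",np.degrees(th))
b=np.array([d['c3']-d['c2']])[0];print("base yaw",np.degrees(np.arctan2(b[1],b[0])))
l=d['l2b']-d['l2a'];print("leg2 yaw",np.degrees(np.arctan2(l[1],l[0])))
R=np.array([[np.cos(th),-np.sin(th)],[np.sin(th),np.cos(th)]])
for k,v in d.items(): print(k,'stand',(R.T@(v-d['post'])[:2]).round(1))
print(env.state()['ee_rot'])
E
```

```text
post [533.6  48.7 103. ]
l1a [534.6  36.6  85. ]
l1b [538.8 -48.4  85. ]
l1c [540.5 -75.4  85. ]
l2a [ 568.4 -123.4   85. ]
l2b [ 644.9 -171.3   85. ]
colf [ 648.4 -173.9   85. ]
colc [ 653.2 -177.    85. ]
pivot [506.6 -14.4  97. ]
pegtop [573.1 -18.3 113. ]
stemtop [536.5  10.7 147. ]
c1 [573.1  74.8  10. ]
c2 [493.3  71.5  10. ]
c3 [497.9 -38.4  10. ]
dish [658.2  28.   14. ]
stand yaw -86.92505461859308
base yaw -87.6104223615773
leg2 yaw -32.09259183014563
post stand [0. 0.]
l1a stand [12.1  0.4]
l1b stand [97.2  0. ]
l1c stand [124.3   0.2]
l2a stand [173.7  25.5]
l2b stand [225.7  99.3]
colf stand [228.5 102.7]
colc stand [231.8 107.3]
pivot stand [ 61.5 -30.4]
pegtop stand [69.  35.9]
stemtop stand [38.1  0.8]
c1 stand [-24.   40.8]
c2 stand [-24.9 -39. ]
c3 stand [ 85.1 -40.3]
dish stand [ 27.3 123.2]
[-1.79922673e+02 -1.68504783e-03  1.54056686e+02]
```

```bash
cat >> h.py <<'E'
O=np.array([533.6,48.7]);TH=np.radians(-87.1)
def W(sx,sy): return O+[np.cos(TH)*sx-np.sin(TH)*sy,np.sin(TH)*sx+np.cos(TH)*sy]
def rows(p0,yaw0,wps):
    """p0 commanded xyz, yaw0; wps: (sx,sy,z,yaw) in stand xy -> rows in tool units"""
    a=np.radians(yaw0);X=np.array([np.cos(a),np.sin(a)]);Y=np.array([np.sin(a),-np.cos(a)])
    L=[];T=[]
    for sx,sy,z,yw in wps:
        d=W(sx,sy)-p0[:2]
        L.append([round(float(d@X)/300,4),round(float(d@Y)/300,4),round((p0[2]-z)/300,4)])
        T.append(round(float(-((yw-yaw0+180)%360-180)/360),4))
    print("linear",L,"turn",T,flush=True)
    for w in wps[-1:]: print("end",W(w[0],w[1]).round(2),w[2],w[3])
E
python3 - <<'E'
from h import *
p=[251.559,517.071,197.376]
rows(p,154.056,[(-130,-40,197.376,133),(50,55,160,133),(50,55,113,133)])
n=np.array([np.cos(np.radians(50)),-np.sin(np.radians(50))])
w=[]
for a in (5,12,19,26,33,40,47,54,61,68,74,80,85,88):
    r=np.radians(a);c=np.array([62+65*np.sin(r),-30+65*np.cos(r)])-17.5*n;w.append((*c,113,133))
q=W(50,55);rows([*q,113],133,w)
rows([*W(*w[-1][:2]),113],133,[(w[-1][0]-8,w[-1][1]+10,113,133),(w[-1][0]-8,w[-1][1]+10,190,133),(80,0,190,90),(38,0,190,3)])
E
```

```text
linear [[-1.2026, -0.6773, 0.0], [-1.7694, -1.0501, 0.1246], [-1.7694, -1.0501, 0.2813]] turn [0.0585, 0.0585, 0.0585]
end [591.06   1.55] 113 133
linear [[-0.0017, -0.0312, 0.0], [-0.0192, -0.0511, 0.0], [-0.0341, -0.0729, 0.0], [-0.0463, -0.0964, 0.0], [-0.0555, -0.1212, 0.0], [-0.0616, -0.1469, 0.0], [-0.0646, -0.1732, 0.0], [-0.0643, -0.1997, 0.0], [-0.0608, -0.2259, 0.0], [-0.0541, -0.2515, 0.0], [-0.046, -0.2726, 0.0], [-0.0356, -0.2928, 0.0], [-0.0255, -0.3087, 0.0], [-0.0187, -0.3179, 0.0]] turn [0.0, 0.0, 0.0, 0.0, 0.0, 0.0, 0.0, 0.0, 0.0, 0.0, 0.0, 0.0, 0.0, 0.0]
end [525.15 -67.59] 113 133
linear [[-0.0011, 0.0427, 0.0], [-0.0011, 0.0427, -0.2567], [0.0603, 0.1132, -0.2567], [0.1674, 0.2034, -0.2567]] turn [0.0, 0.0, 0.1194, 0.3611]
end [535.52  10.75] 190 3
```

step_arm([
  [-0.9,-0.5,0],
  [-0.9,-0.5,0],
  [-0.9,-0.5,0],
  [-0.9,-0.5,0],
  [-0.9,-0.5,0],
  [-0.9,-0.5,0],
], turn=[0,0,0,0,0,0], fingers=1, force=20)

```text
time_s: 0.9
ee_pos: [430.4, 261.0, 197.1]
ee_rot: [-180.0, 0.0, 153.7]
force: [-1.0, 0.1, 0.1]
gripper_width: 33.8
gripper_force: 0.0
```

step_arm([
  [-0.8694,-0.5501,0.08],
  [-0.8694,-0.5501,0.08],
  [-0.8694,-0.5501,0.08],
  [-0.8694,-0.5501,0.08],
  [-0.8694,-0.5501,0.08],
  [-0.8694,-0.5501,0.08],
  [-0.8694,-0.5501,0.08],
], turn=[0.0585,0.0585,0.0585,0.0585,0.0585,0.0585,0.0585])

```text
time_s: 1.78
ee_pos: [590.5, 2.8, 172.9]
ee_rot: [-180.0, -0.1, 133.0]
force: [-0.8, -1.0, 0.2]
gripper_width: 0.6
gripper_force: 0.0
```

Arrived. Next I lower to TCP z 113 and take a top look before pushing the peg.

step_arm([
  [0,0,0.1],
  [0,0,0.2],
  [0,0,0.2013],
], turn=[0,0,0])

```text
time_s: 2.15
ee_pos: [588.6, 3.6, 111.3]
ee_rot: [-179.8, -0.2, 133.1]
force: [0.4, 0.7, -0.5]
gripper_width: 0.3
gripper_force: 0.0
```

```bash
python3 - <<'E'
from h import *
import cv2
print(env.state()['ee_pos'],env.state()['force'])
a=cams.grab_frame("scene")["color"][150:290,290:490]
cv2.imwrite("pics/s1.png",cv2.resize(a,None,fx=4,fy=4,interpolation=cv2.INTER_CUBIC))
E
```

```text
[588.62359206   3.60271252 111.28642326] [ 0.36578189  0.74865707 -0.4856083 ]
```

View pics/s1.png

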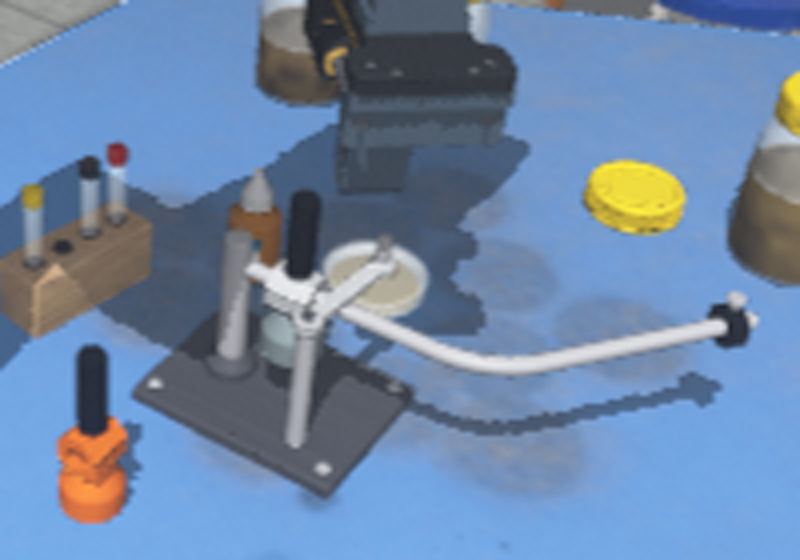

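```bash
python3 - <<'E'
from h import *
f=cams.grab_frame("scene");E=np.linalg.inv(f["extrinsics"])
def pr(p):
    c=E[:3,:3]@p+E[:3,3];return (f["fx"]*c[0]/c[2]+f["cx"]-290)*4,(f["fy"]*c[1]/c[2]+f["cy"]-150)*4
s=env.state()['ee_pos'];print(env.state()['time_s'],s)
print(pr(s-[0,0,11]),pr(np.array([*W(66,35),113])),pr(np.array([*W(38,0),147])))
E
```

```text
2.25 [591.16847589   2.97800193 113.96239509]
(np.float64(363.59898929626934), np.float64(216.8457018932113)) (np.float64(376.19400730560574), np.float64(231.13500103245826)) (np.float64(302.1764812940271), np.float64(190.7266030306871))
```

```bash
python3 - <<'E'
from h import *
import cv2
print(env.tips_ahead, env.state()['ee_rot'])
f=cams.grab_frame("scene");E=np.linalg.inv(f["extrinsics"])
im=cv2.resize(f["color"][150:290,290:490],None,fx=4,fy=4,interpolation=cv2.INTER_CUBIC)
def pr(p):
    c=E[:3,:3]@p+E[:3,3];return (int((f["fx"]*c[0]/c[2]+f["cx"]-290)*4),int((f["fy"]*c[1]/c[2]+f["cy"]-150)*4))
s=env.state()['ee_pos']
for z,c in((11,(0,0,255)),(-20,(0,255,0)),(-68,(255,0,255))): cv2.circle(im,pr(s-[0,0,z]),4,c,-1)
a=cv2.resize(cams.grab_frame("top")["color"][105:245,330:520],None,fx=3,fy=3)
cv2.imwrite("pics/s2.png",im[:400,200:600]);cv2.imwrite("pics/s2.png",np.hstack([im[:400,200:450],a[:400,:520]]))
E
```

```text
11.0 [1.79943617e+02 2.69894978e-02 1.33100513e+02]
```

View pics/s2.png

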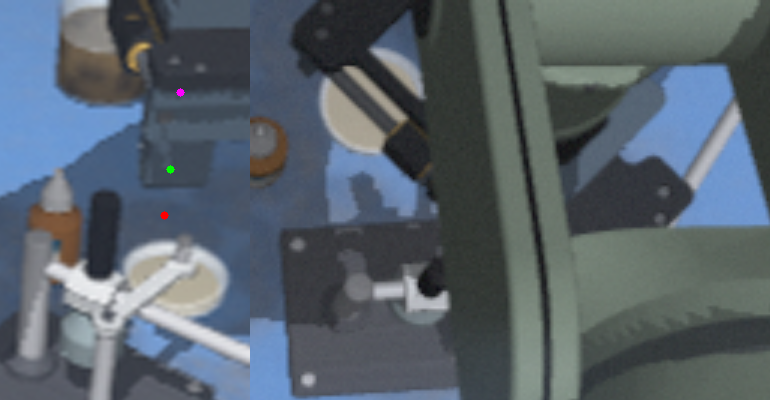

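The finger's visible bottom is at about (172,188) in the crop, higher than the projected tip (red dot at (164,216)). The scene is undisturbed, so I'll push the peg and then check.

step_arm([
  [-0.0017,-0.0312,0],
  [-0.0192,-0.0511,0],
  [-0.0341,-0.0729,0],
  [-0.0463,-0.0964,0],
  [-0.0555,-0.1212,0],
  [-0.0616,-0.1469,0],
  [-0.0646,-0.1732,0],
  [-0.0643,-0.1997,0],
  [-0.0608,-0.2259,0],
  [-0.0541,-0.2515,0],
  [-0.046,-0.2726,0],
  [-0.0356,-0.2928,0],
  [-0.0255,-0.3087,0],
  [-0.0187,-0.3179,0],
  [-0.0187,-0.3179,0],
  [-0.0187,-0.3179,0],
], turn=[0,0,0,0,0,0,0,0,0,0,0,0,0,0,0,0])

```text
time_s: 4.35
ee_pos: [525.4, -67.5, 113.0]
ee_rot: [180.0, 0.0, 133.0]
force: [-0.5, 0.5, -0.1]
gripper_width: 0.7
gripper_force: 0.0
```

```bash
python3 - <<'E'
from h import *
import cv2
a=cams.grab_frame("scene")["color"][130:270,310:450]
cv2.imwrite("pics/s3.png",cv2.resize(a,None,fx=4,fy=4,interpolation=cv2.INTER_CUBIC))
E
```

```text
(no output)
```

View pics/s3.png

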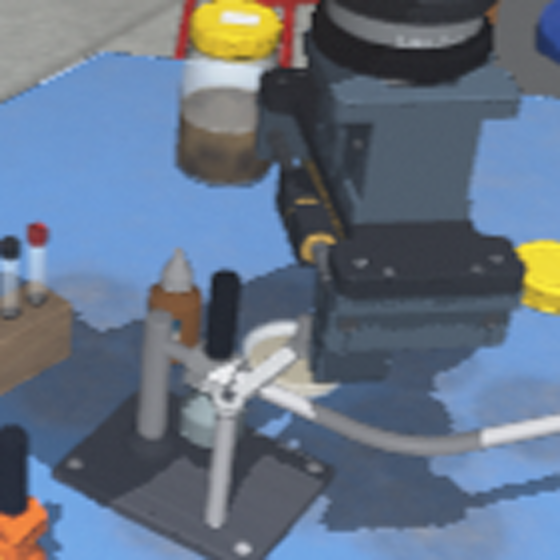

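```bash
python3 - <<'E'
from h import *
f=cams.grab_frame("scene")
for z in(95,100,105,110,115,120,125,130,135): print(z,ray(f,(310+351/4,130+379/4),z).round(1))
print('peg',ray(f,(310+303/4,130+318/4),113).round(1),'pivot',ray(f,(310+228/4,130+395/4),97).round(1), 'W',W(62,-30),W(62,35))
E
```

```text
95 [561.4 -57.1  95. ]
100 [555.6 -59.7 100. ]
105 [549.7 -62.2 105. ]
110 [543.9 -64.8 110. ]
115 [538.1 -67.3 115. ]
120 [532.2 -69.9 120. ]
125 [526.4 -72.4 125. ]
130 [520.6 -75.  130. ]
135 [514.8 -77.6 135. ]
peg [569.  -21.4 113. ] pivot [507.3 -16.3  97. ] W [506.77518157 -14.73838835] [571.69193979 -11.44984724]
```

The keeper hasn't moved: the peg is still at (300,325), and the closed fingertips ride about 25 mm higher than assumed. I'll go back and lower, then push again.

step_arm([
  [0.0187,0.16,0],
  [0.0187,0.3179,0],
  [0.0187,0.3179,0],
  [0.0187,0.3179,0.04],
  [0.0187,0.3179,0.07],
  [0.0187,0.3179,0.07],
], turn=[0,0,0,0,0,0])

```text
time_s: 5.2
ee_pos: [589.6, 0.9, 90.8]
ee_rot: [-179.9, -0.1, 132.9]
force: [0.3, -1.2, -0.4]
gripper_width: 0.3
gripper_force: 0.0
```

```bash
python3 - <<'E'
from h import *
import cv2
f=cams.grab_frame("scene");E=np.linalg.inv(f["extrinsics"]);s=env.state()['ee_pos'];print(s)
im=cv2.resize(f["color"][150:250,330:430],None,fx=5,fy=5,interpolation=cv2.INTER_CUBIC)
def pr(p):
    c=E[:3,:3]@p+E[:3,3];return (int((f["fx"]*c[0]/c[2]+f["cx"]-330)*5),int((f["fy"]*c[1]/c[2]+f["cy"]-150)*5))
b=s-13.5*np.array([.73,.68,0])
for z,c in((-11,(0,0,255)),(0,(0,200,255)),(10,(0,255,0)),(20,(255,255,0)),(30,(255,0,255))): cv2.circle(im,pr(b+[0,0,z]),3,c,-1)
cv2.imwrite("pics/s4.png",im)
E
```

```text
[590.24254129   0.92388185  91.41529062]
```

View pics/s4.png

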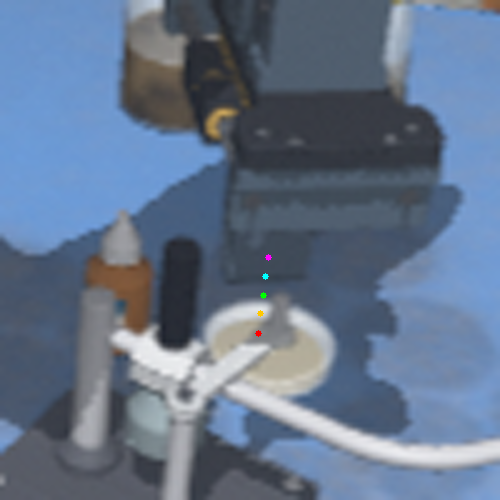

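The fingertip bottom is at about (265,277), which is roughly 20 mm above the TCP, so tips are at about z 111. I'll lower 9 mm more and push, in two parts.

step_arm([
  [0,0,0.03],
  [-0.0017,-0.0312,0.03],
  [-0.0192,-0.0511,0.03],
  [-0.0341,-0.0729,0.03],
  [-0.0463,-0.0964,0.03],
  [-0.0555,-0.1212,0.03],
  [-0.0616,-0.1469,0.03],
], turn=[0,0,0,0,0,0,0])

```text
time_s: 6.12
ee_pos: [571.3, -42.6, 83.1]
ee_rot: [180.0, 0.0, 133.0]
force: [1.3, 1.3, 0.4]
gripper_width: 0.8
gripper_force: 0.6
```

```bash
python3 - <<'E'
from h import *
import cv2
f=cams.grab_frame("scene")
cv2.imwrite("pics/s5.png",cv2.resize(f["color"][170:250,330:430],None,fx=5,fy=5,interpolation=cv2.INTER_CUBIC))
E
```

```text
(no output)
```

View pics/s5.png

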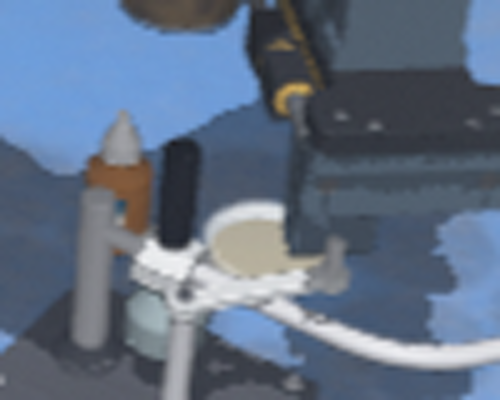

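The keeper is swinging, with the peg now at (335,260). I'll continue.

step_arm([
  [-0.003,-0.0263,0],
  [-0.0027,-0.0528,0],
  [0.0008,-0.079,0],
  [0.0075,-0.1046,0],
  [0.0156,-0.1257,0],
  [0.026,-0.1459,0],
  [0.0361,-0.1618,0],
  [0.0429,-0.171,0],
  [0.0429,-0.171,0],
], turn=[0,0,0,0,0,0,0,0,0])

```text
time_s: 7.3
ee_pos: [524.6, -67.5, 82.9]
ee_rot: [-180.0, -0.0, 133.0]
force: [-0.6, -0.9, -0.3]
gripper_width: 0.5
gripper_force: 0.0
```

```bash
python3 - <<'E'
from h import *
import cv2
f=cams.grab_frame("scene")
cv2.imwrite("pics/s6.png",cv2.resize(f["color"][170:270,330:430],None,fx=5,fy=5,interpolation=cv2.INTER_CUBIC))
E
```

```text
(no output)
```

View pics/s6.png

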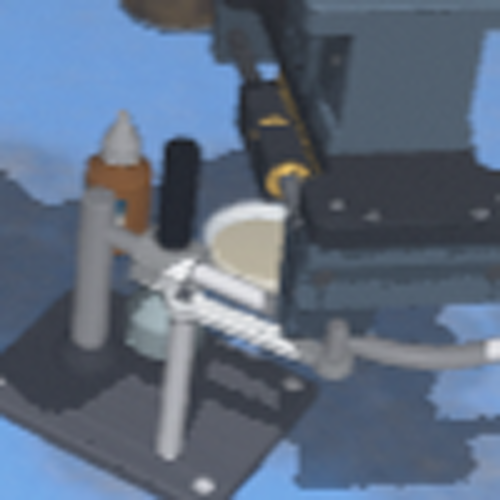

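The peg top is at crop (337,322); I'll turn that into a keeper angle.

```bash
python3 - <<'E'
from h import *
f=cams.grab_frame("scene")
pv=np.array([507.3,-16.3]);p=ray(f,(330+337/5,170+322/5),113)[:2];q=ray(f,(330+335/5,170+372/5),97)[:2]
for x in(p,q):
    d=x-pv;print(x.round(1),np.hypot(*d).round(1),np.radians(90)-( np.arctan2(d[1],d[0])-TH))
E
```

```text
[513.9 -80.5] 64.6 1.5187887056894818
[505. -87.] 70.8 1.6532788308061874
```

The keeper is at about 1.55 rad, so fully aside. I'll back off, lift, and go over the stem with the fingers partly open.

step_arm([
  [0,0.0427,0],
  [0,0.0427,-0.1],
  [0,0.0427,-0.25],
  [0,0.0427,-0.35],
  [0.1674,0.2034,-0.35],
  [0.1674,0.2034,-0.35],
  [0.1674,0.2034,-0.35],
  [0.1674,0.2034,-0.35],
  [0.1674,0.2034,-0.35],
  [0.1674,0.2034,-0.35],
  [0.1674,0.2034,-0.35],
  [0.1674,0.2034,-0.35],
  [0.1674,0.2034,-0.35],
  [0.1674,0.2034,-0.35],
  [0.1674,0.2034,-0.35],
  [0.1674,0.2034,-0.35],
  [0.1674,0.2034,-0.35],
  [0.1674,0.2034,-0.35],
], turn=[0,0,0,0,0.3611,0.3611,0.3611,0.3611,0.3611,0.3611,0.3611,0.3611,0.3611,0.3611,0.3611,0.3611,0.3611,0.3611])

```text
time_s: 9.65
ee_pos: [535.8, 11.1, 187.9]
ee_rot: [-180.0, 0.0, 3.1]
force: [0.9, 1.1, 0.5]
gripper_width: 0.5
gripper_force: 0.0
```

step_arm([
  [0,0,0.12],
  [0,0,0.12],
  [0,0,0.12],
], turn=[0,0,0], fingers=0.3)

```text
time_s: 10.02
ee_pos: [536.2, 10.8, 152.8]
ee_rot: [-180.0, -0.1, 3.0]
force: [0.2, 0.7, -0.0]
gripper_width: 27.4
gripper_force: 0.0
```

```bash
python3 - <<'E'
from h import *
import cv2
f=cams.grab_frame("scene");E=np.linalg.inv(f["extrinsics"]);st=env.state();s=st['ee_pos'];print(s,st['ee_rot'],st['qpos'])
im=cv2.resize(f["color"][120:240,310:430],None,fx=5,fy=5,interpolation=cv2.INTER_CUBIC)
def pr(p):
    c=E[:3,:3]@p+E[:3,3];return (int((f["fx"]*c[0]/c[2]+f["cx"]-310)*5),int((f["fy"]*c[1]/c[2]+f["cy"]-120)*5))
for z,c in((-11,(0,0,255)),(0,(0,200,255)),(10,(0,255,0)),(20,(255,255,0)),(30,(255,0,255))): cv2.circle(im,pr(s+[0,0,z]),3,c,-1)
cv2.imwrite("pics/s7.png",im)
E
```

```text
[536.43691567  10.80615694 153.17446442] [ 1.79999150e+02 -1.23013962e-01  3.03503569e+00] [-7.79381751e-02  1.66796404e+01  9.87413603e+01  6.46272496e-03
  6.44561208e+01  8.68842466e+01]
```

View pics/s7.png

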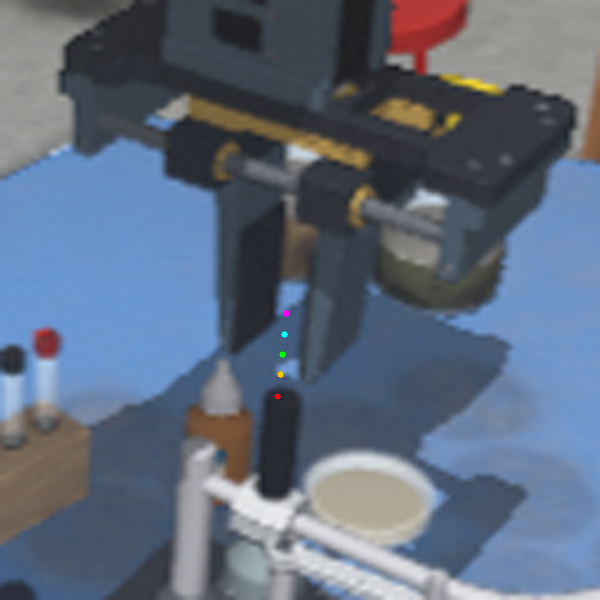

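The open fingers are clearly visible, with tips at about (250,345) and (335,365), roughly 12 mm above the TCP. The stem top at (280,390) lies on the tool axis. I'll descend to TCP z of about 97 and grip.

step_arm([
  [0,0,0.05],
  [0,0,0.1],
  [0,0,0.14],
  [0,0,0.17],
  [0,0,0.19],
  [0,0,0.19],
], turn=[0,0,0,0,0,0])

```text
time_s: 10.82
ee_pos: [535.3, 10.8, 94.5]
ee_rot: [-180.0, 0.0, 3.0]
force: [0.3, -0.0, 0.8]
gripper_width: 31.8
gripper_force: 0.0
```

step_arm([
  [0,0,0],
  [0,0,0],
  [0,0,0],
  [0,0,0],
], turn=[0,0,0,0], fingers=1, force=30)

```text
time_s: 11.32
ee_pos: [535.9, 10.8, 95.4]
ee_rot: [-180.0, -0.1, 3.0]
force: [0.4, 0.4, 2.2]
gripper_width: 14.8
gripper_force: 30.0
```

step_arm([
  [0,0.01,0],
  [0,0.025,0],
  [0,0.04,0],
  [0,0.055,0],
  [0,0.07,0],
  [0,0.085,0],
  [0,0.1,0],
], turn=[0,0,0,0,0,0,0])

```text
time_s: 12.2
ee_pos: [537.4, -19.4, 95.3]
ee_rot: [-180.0, -0.0, 3.0]
force: [-0.5, 1.0, 4.9]
gripper_width: 15.3
gripper_force: 30.0
```

step_arm([
  [0,0.015,0],
  [0,0.03,0],
  [0,0.045,0],
  [0,0.06,0],
  [0,0.075,0],
  [0,0.09,0],
], turn=[0,0,0,0,0,0])

```text
time_s: 12.95
ee_pos: [538.8, -46.4, 95.3]
ee_rot: [-180.0, -0.0, 3.0]
force: [-0.5, 1.6, 5.4]
gripper_width: 15.4
gripper_force: 30.0
```

```bash
cat >> h.py <<'E'
def rod(s,B):
    if s<120: return np.array([s,0.]),0.
    f=min((s-120)/60,B); r=max(s-120-60*B,0)
    return np.array([120+60*np.sin(f)+r*np.cos(f),60-60*np.cos(f)+r*np.sin(f)]),f
def wp(s,B,z=94.4,off=(0,0),yo=0):
    a,b,m=rod(s-13,B)[0],rod(s+13,B)[0],rod(s,B)[0];c=.25*(a+b)+.5*m+off;h=np.degrees(np.arctan2(*(b-a)[::-1]))
    return (*c,z,3+h+yo)
def call(s0,ss,B,z0=94.4,z1=94.4,off=(0,0),off1=None):
    p=wp(s0,B,z0,off);rows([*W(p[0],p[1]),z0],p[3],[wp(s,B,z1,off if off1 is None else off1) for s in ss])
E
python3 - <<'E'
from h import *
B=np.radians(54.5)
call(95,(100,105,110,115,120,125),B,94.4,94.9)
call(125,(129,133,137,141,145,149),B)
call(149,(153,157,161,165,169),B)
E
```

```text
linear [[-0.0, 0.0167, -0.0017], [-0.0001, 0.0333, -0.0017], [-0.0, 0.05, -0.0017], [0.0003, 0.0666, -0.0017], [0.001, 0.0833, -0.0017], [0.0024, 0.0998, -0.0017]] turn [-0.0, -0.0, -0.0005, -0.0033, -0.0086, -0.0165]
end [540.69 -76.03] 94.9 8.945708844121695
linear [[0.0005, 0.0132, 0.0], [0.0016, 0.0264, 0.0], [0.0035, 0.0394, 0.0], [0.0063, 0.0523, 0.0], [0.0099, 0.065, 0.0], [0.0143, 0.0774, 0.0]] turn [-0.0082, -0.018, -0.0286, -0.0392, -0.0498, -0.0604]
end [548.55 -98.29] 94.4 30.692960097989776
linear [[0.0004, 0.0132, 0.0], [0.0017, 0.0263, 0.0], [0.0039, 0.0393, 0.0], [0.0069, 0.0521, 0.0], [0.0106, 0.0648, 0.0]] turn [-0.0106, -0.0212, -0.0318, -0.0424, -0.0518]
end [ 561.21 -113.37] 94.4 49.3486496558695
```

step_arm([
  [0,0.0167,-0.002],
  [0,0.0333,-0.002],
  [0,0.05,-0.002],
  [0.0003,0.0666,-0.002],
  [0.001,0.0833,-0.002],
  [0.0024,0.0998,-0.002],
], turn=[0,0,-0.0005,-0.0033,-0.0086,-0.0165])

```text
time_s: 13.7
ee_pos: [540.6, -76.4, 95.4]
ee_rot: [-180.0, 0.0, 9.1]
force: [-0.8, 1.2, 2.3]
gripper_width: 15.5
gripper_force: 30.0
```

step_arm([
  [0.0005,0.0132,0],
  [0.0016,0.0264,0],
], turn=[-0.0082,-0.018])

```text
time_s: 13.95
ee_pos: [542.2, -84.0, 95.4]
ee_rot: [-180.0, 0.0, 15.6]
force: [-1.0, 1.3, 1.5]
gripper_width: 15.3
gripper_force: 30.0
```

```bash
python3 - <<'E'
from h import *
B=np.radians(54.5)
call(133,(136,139,142,145,148,151),B)
call(151,(154,157,160,163),B)
call(163,(166,169,172,175),B)
E
```

```text
linear [[0.0002, 0.0099, 0.0], [0.001, 0.0197, 0.0], [0.0022, 0.0295, 0.0], [0.0039, 0.0393, 0.0], [0.0061, 0.0489, 0.0], [0.0087, 0.0584, 0.0]] turn [-0.008, -0.0159, -0.0239, -0.0318, -0.0398, -0.0477]
end [549.58 -99.97] 94.4 32.602819415092505
linear [[0.0002, 0.0099, 0.0], [0.001, 0.0197, 0.0], [0.0022, 0.0295, 0.0], [0.0039, 0.0393, 0.0]] turn [-0.008, -0.0159, -0.0239, -0.0318]
end [ 556.91 -109.27] 94.4 44.061975317709006
linear [[0.0002, 0.0099, 0.0], [0.0008, 0.0198, 0.0], [0.0017, 0.0297, 0.0], [0.0031, 0.0395, 0.0]] turn [-0.0078, -0.0147, -0.0207, -0.0258]
end [ 565.82 -117.15] 94.4 53.332067015909644
```

step_arm([
  [0.0002,0.0099,0],
  [0.001,0.0197,0],
  [0.0022,0.0295,0],
  [0.0039,0.0393,0],
], turn=[-0.008,-0.0159,-0.0239,-0.0318])

```text
time_s: 14.45
ee_pos: [546.4, -95.0, 95.4]
ee_rot: [-180.0, 0.0, 27.0]
force: [-0.3, 0.5, 2.0]
gripper_width: 15.5
gripper_force: 30.0
```

step_arm([
  [0.0002,0.0099,0],
  [0.001,0.0197,0],
], turn=[-0.008,-0.0159])

```text
time_s: 14.7
ee_pos: [549.4, -100.1, 95.4]
ee_rot: [-180.0, 0.0, 32.7]
force: [0.3, 1.0, 3.3]
gripper_width: 15.2
gripper_force: 30.0
```

step_arm([
  [0.0002,0.0099,0],
  [0.001,0.0197,0],
], turn=[-0.008,-0.0159])

```text
time_s: 14.95
ee_pos: [552.7, -105.0, 95.4]
ee_rot: [-180.0, 0.0, 38.4]
force: [-1.1, 0.6, 3.9]
gripper_width: 15.2
gripper_force: 30.0
```

step_arm([
  [0.0002,0.0099,0],
  [0.001,0.0197,0],
], turn=[-0.008,-0.0159])

```text
time_s: 15.2
ee_pos: [556.6, -109.5, 95.4]
ee_rot: [-180.0, 0.0, 44.2]
force: [-1.0, 2.0, 3.8]
gripper_width: 14.8
gripper_force: 30.0
```

step_arm([
  [0.0002,0.0099,-0.001],
  [0.0008,0.0198,-0.001],
], turn=[-0.0078,-0.0147])

```text
time_s: 15.45
ee_pos: [560.9, -113.6, 95.4]
ee_rot: [-179.9, 0.0, 49.5]
force: [-0.4, 1.1, 2.1]
gripper_width: 15.3
gripper_force: 30.0
```

```bash
python3 - <<'E'
from h import *
B=np.radians(54.5)
call(169,(172,175,178,181),B)
call(181,(184,187,190,194,198),B)
print(wp(198,B)[3])
E
```

```text
linear [[0.0, 0.0099, 0.0], [0.0005, 0.0199, 0.0], [0.0012, 0.0298, 0.0], [0.0022, 0.0397, 0.0]] turn [-0.006, -0.0111, -0.0152, -0.0184]
end [ 570.68 -120.63] 94.4 55.98975079835079
linear [[-0.0001, 0.01, 0.0], [-0.0, 0.02, 0.0], [0.0002, 0.03, 0.0], [0.0005, 0.0433, 0.0], [0.0008, 0.0566, 0.0]] turn [-0.0023, -0.0037, -0.0042, -0.0042, -0.0042]
end [ 584.9  -129.93] 94.4 57.5
57.5
```

step_arm([
  [0,0.0099,0],
  [0.0005,0.0199,0],
], turn=[-0.006,-0.0111])

```text
time_s: 15.7
ee_pos: [565.5, -117.4, 95.4]
ee_rot: [-179.9, 0.0, 53.4]
force: [0.0, 0.2, 0.3]
gripper_width: 15.5
gripper_force: 30.0
```

step_arm([
  [0.0001,0.0099,0],
  [0.0005,0.0199,0],
], turn=[-0.0041,-0.0073])

```text
time_s: 15.95
ee_pos: [570.7, -120.8, 95.5]
ee_rot: [-180.0, 0.0, 56.0]
force: [-0.6, -0.1, -1.3]
gripper_width: 15.3
gripper_force: 30.0
```

step_arm([
  [0,0.01,0],
  [0,0.02,0],
], turn=[-0.0023,-0.0037])

```text
time_s: 16.2
ee_pos: [575.8, -124.1, 95.7]
ee_rot: [-180.0, 0.0, 57.3]
force: [-0.3, -1.3, -0.4]
gripper_width: 14.9
gripper_force: 30.0
```

step_arm([
  [0,0.01,0],
  [0.0003,0.02,0],
], turn=[-0.0005,-0.0005])

```text
time_s: 16.45
ee_pos: [580.9, -127.3, 95.9]
ee_rot: [-180.0, 0.0, 57.5]
force: [-1.2, -0.8, 0.4]
gripper_width: 15.5
gripper_force: 30.0
```

step_arm([
  [0,0.012,0],
  [0,0.024,0],
  [0,0.036,0],
  [0,0.048,0],
], turn=[0,0,0,0])

```text
time_s: 16.95
ee_pos: [593.0, -135.1, 95.9]
ee_rot: [-180.0, 0.0, 57.5]
force: [-2.6, -1.1, 2.1]
gripper_width: 15.4
gripper_force: 30.0
```

step_arm([
  [0,0.012,0],
  [0,0.024,0],
  [0,0.036,0],
  [0,0.048,0],
], turn=[0,0,0,0])

```text
time_s: 17.45
ee_pos: [605.1, -143.0, 96.0]
ee_rot: [-180.0, 0.0, 57.5]
force: [-3.3, -2.5, 4.4]
gripper_width: 15.3
gripper_force: 30.0
```

step_arm([
  [0,0.012,0],
  [0,0.024,0],
  [0,0.036,0],
  [0,0.048,0],
], turn=[0,0,0,0])

```text
time_s: 17.95
ee_pos: [616.9, -150.9, 96.0]
ee_rot: [-180.0, 0.1, 57.5]
force: [-5.1, -3.7, 3.7]
gripper_width: 15.4
gripper_force: 30.0
```

step_arm([
  [-0.003,0.0,0],
  [-0.003,0.01,0],
  [-0.0032,0.02,0],
], turn=[0.002,0.002,0.002])

```text
time_s: 18.32
ee_pos: [621.8, -154.5, 95.9]
ee_rot: [-180.0, 0.0, 56.8]
force: [-4.4, -2.9, 2.8]
gripper_width: 15.0
gripper_force: 30.0
```

step_arm([
  [0,0.01,0],
  [0,0.02,0],
], turn=[0,0])

```text
time_s: 18.58
ee_pos: [626.8, -157.9, 95.9]
ee_rot: [-180.0, 0.0, 56.8]
force: [-4.7, -2.3, 3.6]
gripper_width: 15.0
gripper_force: 30.0
```

step_arm([
  [-0.004,0.0,0],
  [-0.004,0.008,0],
], turn=[0.002,0.002])

```text
time_s: 18.82
ee_pos: [628.4, -159.7, 95.7]
ee_rot: [-180.0, -0.0, 56.0]
force: [-3.3, -1.7, 1.4]
gripper_width: 15.4
gripper_force: 30.0
```

step_arm([
  [0,0.007,0],
  [0,0.014,0],
], turn=[0,0])

```text
time_s: 19.08
ee_pos: [631.9, -162.2, 95.6]
ee_rot: [-180.0, -0.0, 56.0]
force: [-1.5, -1.2, 0.5]
gripper_width: 15.1
gripper_force: 30.0
```

step_arm([
  [0,0.005,0],
  [0,0.01,0],
], turn=[0,0])

```text
time_s: 19.32
ee_pos: [634.4, -163.9, 95.7]
ee_rot: [-180.0, -0.0, 56.0]
force: [-2.0, -0.6, -0.2]
gripper_width: 15.5
gripper_force: 30.0
```

step_arm([
  [0,0.003,0],
  [0,0.005,0],
], turn=[0,0])

```text
time_s: 19.58
ee_pos: [635.7, -164.7, 95.8]
ee_rot: [180.0, -0.0, 56.0]
force: [-1.5, -0.3, -0.0]
gripper_width: 15.0
gripper_force: 30.0
```

step_arm([
  [0,0.002,0],
  [0,0.004,0],
], turn=[0,0])

```text
time_s: 19.82
ee_pos: [636.6, -165.4, 95.8]
ee_rot: [180.0, -0.0, 56.0]
force: [-1.2, -0.9, -0.2]
gripper_width: 15.3
gripper_force: 30.0
```

step_arm([
  [0,0.002,0],
  [0,0.004,0],
  [0,0.006,0],
], turn=[0,0,0])

```text
time_s: 20.2
ee_pos: [638.1, -166.4, 95.8]
ee_rot: [180.0, -0.0, 56.0]
force: [-1.0, 0.4, -0.4]
gripper_width: 15.2
gripper_force: 30.0
```

step_arm([
  [0,0.002,0],
  [0,0.004,0],
], turn=[0,0])

```text
time_s: 20.45
ee_pos: [639.0, -167.1, 95.8]
ee_rot: [180.0, -0.0, 56.0]
force: [-0.2, -0.4, -1.1]
gripper_width: 15.5
gripper_force: 30.0
```

step_arm([
  [0,0.002,0],
  [0,0.004,0],
], turn=[0,0])

```text
time_s: 20.7
ee_pos: [640.0, -167.8, 95.8]
ee_rot: [180.0, -0.0, 56.0]
force: [-0.9, 0.2, 0.1]
gripper_width: 15.3
gripper_force: 30.0
```

step_arm([
  [0,0.002,0],
  [0,0.004,0],
], turn=[0,0])

```text
time_s: 20.95
ee_pos: [641.0, -168.5, 95.8]
ee_rot: [180.0, -0.0, 56.0]
force: [-0.3, -0.3, -0.4]
gripper_width: 15.3
gripper_force: 30.0
```

step_arm([
  [0,0.002,0],
  [0,0.004,0],
], turn=[0,0])

```text
time_s: 21.2
ee_pos: [641.8, -169.1, 95.8]
ee_rot: [-180.0, -0.0, 56.0]
force: [-1.7, 0.6, -0.8]
gripper_width: 15.3
gripper_force: 30.0
```

step_arm([
  [0,0.002,0],
  [0,0.004,0],
], turn=[0,0])

```text
time_s: 21.45
ee_pos: [641.9, -169.2, 95.7]
ee_rot: [-179.8, 0.0, 56.0]
force: [-3.2, 2.2, 2.1]
gripper_width: 15.4
gripper_force: 30.0
```

step_arm([
  [0,0.001,0],
  [0,0.002,0],
], turn=[0,0])

```text
time_s: 21.7
ee_pos: [641.9, -169.2, 95.7]
ee_rot: [-179.8, 0.0, 56.0]
force: [-5.1, 2.9, 2.1]
gripper_width: 15.3
gripper_force: 30.0
```

step_arm([
  [0,0.001,0],
  [0,0.002,0],
], turn=[0,0])

```text
time_s: 21.95
ee_pos: [642.0, -169.3, 95.7]
ee_rot: [-179.7, 0.0, 56.0]
force: [-7.2, 3.1, 2.6]
gripper_width: 15.3
gripper_force: 30.0
```

step_arm([
  [0,0.002,0],
  [0,0.004,0],
  [0,0.004,0],
], turn=[0,0,0])

```text
time_s: 22.32
ee_pos: [642.0, -169.4, 95.5]
ee_rot: [-179.6, 0.0, 56.0]
force: [-7.2, 4.8, 4.1]
gripper_width: 15.5
gripper_force: 30.0
```

step_arm([
  [0,0.002,0],
  [0,0.003,0],
  [0,0.003,0],
], turn=[0,0,0])

```text
time_s: 22.7
ee_pos: [642.1, -169.4, 95.5]
ee_rot: [-179.5, 0.1, 56.0]
force: [-9.0, 6.0, 4.4]
gripper_width: 15.4
gripper_force: 30.0
```

step_arm([
  [0,0,0],
  [0,0,0],
  [0,0,0],
  [0,0,0],
  [0,-0.003,0],
  [0,-0.006,0],
  [0,-0.01,0],
  [0,-0.01,0],
], turn=[0,0,0,0,0,0,0,0])

```text
time_s: 23.7
ee_pos: [641.8, -169.3, 95.5]
ee_rot: [-179.8, 0.0, 56.0]
force: [-6.1, 2.6, 0.2]
gripper_width: 15.5
gripper_force: 30.0
```

step_arm([
  [0,-0.002,0],
  [0,-0.004,0],
  [0,-0.004,0],
], turn=[0,0,0])

```text
time_s: 24.08
ee_pos: [641.8, -169.3, 95.5]
ee_rot: [-179.9, 0.0, 56.0]
force: [-3.8, 1.9, -0.9]
gripper_width: 15.1
gripper_force: 30.0
```

Still seated, at about 4 N. I'll open to about 32 mm and lift straight up.

step_arm([
  [0,0,0],
  [0,0,0],
  [0,0,0],
  [0,0,0],
], turn=[0,0,0,0], fingers=0.3)

```text
time_s: 24.58
ee_pos: [642.7, -169.5, 96.1]
ee_rot: [179.9, -0.0, 56.0]
force: [-0.5, -0.5, 0.1]
gripper_width: 31.7
gripper_force: 0.0
```

step_arm([
  [0,0,-0.05],
  [0,0,-0.1],
  [0,0,-0.2],
  [0,0,-0.35],
  [0,0,-0.5],
  [0,0,-0.5],
  [0,0,-0.5],
], turn=[0,0,0,0,0,0,0])

```text
time_s: 25.45
ee_pos: [641.9, -169.3, 246.2]
ee_rot: [180.0, -0.0, 56.0]
force: [0.1, -0.1, -0.2]
gripper_width: 32.3
gripper_force: 0.0
```

step_arm([
  [-0.5,0.2,-0.3],
  [-0.5,0.2,-0.3],
  [-0.5,0.2,-0.3],
  [-0.5,0.2,-0.3],
  [-0.5,0.2,-0.3],
], turn=[0,0,0,0,0])

```text
time_s: 26.08
ee_pos: [607.7, -326.7, 333.9]
ee_rot: [-179.8, -0.0, 56.0]
force: [0.2, 0.0, 0.1]
gripper_width: 32.2
gripper_force: 0.0
```

```bash
python3 - <<'E'
from h import *
import cv2
f=cams.grab_frame("scene");E=np.linalg.inv(f["extrinsics"])
c=f["color"];cv2.imwrite("pics/end.png",c)
# black stem+collar blobs near the collar
m=(c.max(2)<60).astype(np.uint8);m[:150]=0;m[300:]=0;m[:,:420]=0;m[:,520:]=0
n,_,st,ce=cv2.connectedComponentsWithStats(m)
print([(st[i].tolist(),ce[i].round(1).tolist()) for i in range(1,n) if st[i][4]>15])
def pr(p):
    q=E[:3,:3]@np.array(p,float)+E[:3,3];return (f["fx"]*q[0]/q[2]+f["cx"]).round(1),(f["fy"]*q[1]/q[2]+f["cy"]).round(1)
print('stem top/bottom expected',pr([641.8,-169.3,145.5]),pr([641.8,-169.3,96]))
m=((c[...,2]>130)&(c[...,0]<120)).astype(np.uint8)
print(env.state()['time_s'],env.state()['ee_pos'])
for k in range(3):pass
a=cv2.imread("pics/scene0.png").astype(int);d=(abs(a-c).max(2)>60);ys,xs=np.where(d[150:300,280:520]);print(xs.min()+280,xs.max()+280,ys.min()+150,ys.max()+150)
E
```

```text
[([463, 203, 15, 26, 179], [469.2, 215.9])]
stem top/bottom expected (np.float64(471.2), np.float64(208.3)) (np.float64(465.3), np.float64(227.6))
26.125 [ 607.92000734 -326.06003426  333.85635765]
280 519 168 299
```

```bash
python3 - <<'E'
from h import *
f=cams.grab_frame("scene");c=f["color"];E=np.linalg.inv(f["extrinsics"])
def pr(p):
    q=E[:3,:3]@np.array(p,float)+E[:3,3];return int(round(f["fx"]*q[0]/q[2]+f["cx"]+2)),int(round(f["fy"]*q[1]/q[2]+f["cy"]+2))
for a in np.arange(0,1.7,.15):
    v=[]
    for r in(15,25,48,57):
        u=pr([*W(62+r*np.sin(a),-30+r*np.cos(a)),97]);v.append(int(c[u[1]-1:u[1]+2,u[0]-1:u[0]+2,2].mean()))
    print(a.round(2),v)
t=cams.grab_frame("top");T=np.linalg.inv(t["extrinsics"]);c=t["color"]
m=(c.max(2)<55).astype(np.uint8);import cv2
n,_,st,ce=cv2.connectedComponentsWithStats(m[90:180,460:530]);print([(st[i].tolist(),ce[i].round(1)) for i in range(1,n) if st[i][4]>15])
def pt(p):
    q=T[:3,:3]@np.array(p,float)+T[:3,3];return (t["fx"]*q[0]/q[2]+t["cx"]).round(1)-460,(t["fy"]*q[1]/q[2]+t["cy"]).round(1)-90
print(pt([641.8,-169.3,145.5]),pt([641.8,-169.3,97]),pt([653,-177,85]))
E
```

```text
0.0 [117, 150, 180, 178]
0.15 [124, 146, 180, 179]
0.3 [114, 134, 182, 180]
0.45 [114, 132, 185, 186]
0.6 [105, 132, 196, 168]
0.75 [98, 133, 126, 81]
0.9 [99, 127, 75, 73]
1.05 [101, 106, 104, 92]
1.2 [114, 111, 130, 119]
1.35 [130, 124, 117, 118]
1.5 [130, 132, 133, 122]
1.65 [131, 128, 108, 100]
[([34, 30, 18, 17, 196], array([41.8, 37.2]))]
(np.float64(48.89999999999998), np.float64(33.8)) (np.float64(38.10000000000002), np.float64(42.30000000000001)) (np.float64(39.80000000000001), np.float64(37.5))
```

```bash
python3 -c "
from workcell import env
print(env.job_done())"
```

```text
the job is handed in; nothing more can be done
None
```

I handed the job in at about 26 s: the keeper is swung aside to about 1.55 rad, and the lamp was slid round the bend, pressed against the collar with about 10.8 N and released hanging with its stem upright. Sliding forces stayed under about 8 N, and I felt no contact with anything else, though I did not re-measure the things standing around.

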